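# Shut off the tagged air outlet

## Robot

A 6-joint arm with a two-finger parallel gripper is mounted at the origin on the work surface. World frame = base frame: x ahead of the robot, y to its left, z up, the work surface at z = 0. Lengths are in m, angles in degrees, forces in N, time in s.
With the tool pointing down it reaches from about 0.25 to 0.725 m from the base axis. Payload 9.7 kg.
Tool frame: the origin (TCP) lies on the centre line of the jaws, within the pads' length; the fingertips stand tip_reach ahead of it and the grasp point (between the pads) lies 2 mm behind it (tip_reach is the distance from the TCP to the fingertips, in m); z points along the fingers, y is the direction in which the jaws open and shut (so a half turn about z gives the same grasp; the last joint's range is limited). The gripper opens to 85 mm and grips with 20 to 120 N. Pads are 22 mm wide; open, the fingers measure 114 mm over their backs; the gripper's body (76 mm by 85 mm) begins 54 mm behind the grasp point. The pads swing forward as they close: fully open they stand 13 mm farther back than shut.
Start: joints at [77.235, 4.979, 10.078, 95.1, 0, 90], TCP at [0.122, 0.536, 0.248] pointing down, gripper open.
Joint ranges: [-179.16, 179.16], [-48.56, 103.87], [-65.8, 70.77], [-126.05, 130.52], [-82.76, 87.17], [-180, 180]. Speed limits (degrees/s): [127.2, 127.2, 147.25, 180, 180, 180].

## Interface

Orientations are given as [roll, pitch, yaw] about the fixed x, y, z axes, in that order (R = Rz(yaw) Ry(pitch) Rx(roll)).
In Python, from workcell import get_obs, camera, calibration, job_done, tip_reach gives the robot as it stands.
- The arm moves only by the tool apply_moves, never from a script. Its argument "rows" is a list of rows, each a list of 7 numbers: the shift along the world's x, y, z in mm, then the turn, a rotation vector about the world's x, y, z in degrees, then the closure, from 0 (fully open) to 1 (shut). A call has 1 to 20 rows; each row shifts and turns the commanded pose from where the row before left it; what a row does not reach is not made up. A row lasts 1/8 s, in which the tool goes at most 62.5 mm and 10.7 degrees, less where a joint would pass 70% of its speed; a pose out of reach is approached as far as the arm can. A call with a gripper value outside its range is refused whole. The fingers move at their own pace and stop on an object; "grip_force" is the grip in N (left out, the last holds). Time passes only in rows, so rows that do not move let the fingers close. It gives the time, the measured TCP pose, the force and the opening at its end, in the units of the state.
- get_obs(): the state, without advancing time (a new reading comes with each control period).
- camera(name): name is "scene" or "side" or "wrist"; returns the picture (384x512x3 uint8, red, green, blue); there is no depth.
- calibration(name): a dict with "intrinsics" (3x3 intrinsics, pixels), "dist" ([k1, k2, p1, p2, k3] as OpenCV has them; the pictures are not rectified), "T" (4x4, takes a point from camera to world coordinates); the wrist camera has in their place "mount" (4x4, takes a point from camera to tool coordinates, whose origin is the TCP and whose axes are the flange's). Camera axes: x right, y down, z forward; pixel columns grow to the right and rows downward; lengths in m; the calibration is good to about 2 mm. A picture is of the moment at which its call begins: read the wrist's pose just before it. calibration takes no time and is no camera call.
- job_done(): hands the job in, once; it reports no verdict.
The state is a dict: "time": time; "q": joint angles; "qd": joint speeds; "joint_efforts": joint torques, N m; "ee_pos": TCP position; "tcp_rot": TCP orientation; "wrist_force": force on the tool from outside, world axes, zero at the start; "torque": the same for the moment, N m; "opening": finger opening in m.
Only numpy, scipy, OpenCV 4.12 (cv2) and the standard library are available. Lean on these libraries where they do the work, as an engineer would, in place of code of your own. Each camera call takes 0.05 s, during which the arm holds its last target.

## Task

On the bench's compressed-air valve box, push the slide cover all the way back from the front over the rear deck, so that the three valve handles lie open to view; then push the handle that carries the round tag clockwise until it is fully shut, square across its pipe. Only push, gently, with the shut fingertips or the outside of the fingers: grip nothing, leave the other two handles and everything else on the bench as they are, and finish with the cover left open and the hand clear.

Things in the scene. Friction and masses are not known exactly. Their poses are not given: they have to be found in the camera images.
- airbox: valve box of grey sheet steel, screwed to the bench: 320 mm (x) by 350 mm (y), walls 92 mm high, cover guides along its left and right sides 103 mm high. Origin: centre of its underside; x to its rear, y to its left seen from the robot, z up. Its front (-x, robot's side) has three couplings reaching out 34 mm at 35 mm height. A regulator 150 mm tall, fixed to it, stands at its x +60, y +240 mm
- opening (a point): centre of the opening in the box's top, 92 mm above the bench: the front half of the box, 157 mm in box x by 344 mm in y (326 mm between the guides above), open to the floor when uncovered. Three alike valves stand in it at box y -81, +7 and +95 mm, stems at box x -50 mm; which place has the tagged one varies. The rear half is closed by a fixed deck at 92 mm
- cover (a joint): travel of the flat bare-steel cover (166 mm in box x, 336 mm in y, 3 mm thick, top face 96.5 mm above the bench) in m: 0 = over the opening, 0.148 = at the rear stop, over the deck. Grows along the box's +x, starts at 0 to 0.02, about 3 N of friction, stays where it is left, cannot lift out
- cover_pull (a point): middle of the top edge of the pull on the cover, 121.5 mm above the bench; moves with the cover. The pull is a straight upright strip across the box (along y), 120 mm long, 3 mm thick (top edge rolled, 6 mm), standing 25 mm above the cover's face, 20 mm behind the cover's front edge
- valve_marked: the quarter-turn valve with the tagged handle, fixed in the box; origin on the stem's axis at bench height, axes as the box's. Its pipe runs along x, its top 46 mm above the bench; the valve's body reaches 54 mm within 30 mm of the stem, 60 mm within 9 mm of it
- lever_marked (a joint): angle of the tagged handle in rad: 0 = open (along its pipe, pointing to the box's front, -x), 1.571 = shut (square across the pipe, pointing to the box's left, +y). Grows clockwise seen from above, starts at 0 to 0.3, about 0.22 N m of friction, stops at both ends, stays where it is left
- lever_marked_end (a point): centre of the tag's top: a round flat steel tag, 28 mm across, 3 mm thick, riveted on top of the handle 50 mm from the stem's axis, its top 73 mm above the bench. The handle below it is a flat lever in a black sleeve, 14 mm wide, reaching 68 mm from the stem's axis, 61 to 70 mm above the bench
- stem_marked (a point): point on the stem's (turning) axis of the tagged valve, 73 mm above the bench
- lever_plain1_end (a point): point on the axis of another handle, one without a tag, 50 mm from its stem's axis, 3 mm above the sleeve's top (73 mm above the bench); its handle is otherwise like the marked one and must stay as it is
- lever_plain1 (a joint): angle of that untagged handle in rad, counted like the marked one; it starts open, 0 to 0.1
- lever_plain2_end (a point): point on the axis of another handle, one without a tag, 50 mm from its stem's axis, 3 mm above the sleeve's top (73 mm above the bench); its handle is otherwise like the marked one and must stay as it is
- lever_plain2 (a joint): angle of that untagged handle in rad, counted like the marked one; it starts already shut, 1.45 to 1.571
- hammer: bystander: hammer, 290 mm long with a wooden handle, lying; origin at the centre of its underside
- tape: bystander: steel pocket tape measure, 66 x 34 x 62 mm, standing on edge; origin at the centre of its underside
- jar: bystander: glass jar with a steel cap, 68 mm across, 85 mm tall; origin at the centre of its underside
- plug: bystander: spare coupling plug, 24 mm across, 50 mm tall, standing upright in front of the box, left of the couplings; origin at the centre of its underside
- oil: bystander: grey oil bottle, 56 mm across, 150 mm tall; origin at the centre of its underside
- chisel: bystander: steel cold chisel, 175 mm long, lying; origin at the centre of its underside

How it is judged:
By the outcome, as a careful person would: the job done as asked, in the order asked, and still so for the second after the job is handed in, with the robot touching nothing.
It also fails if it takes over 51 s, if anything falls off the work surface, if the arm or the gripper's body presses on something with over 40 N, if the wrist force passes 120 N, or if a joint passes its speed limit or range.

## Working session

There is one attempt and no reset: what is moved stays moved. The work goes in short steps, Python scripts to look and compute and a tool call to move; the robot and the scene stay as the last step left them, time stands still between calls to the robot, and variables do not carry over. Pictures are saved under pics/ and viewed, and the job is handed in when it is done.

Besides the shell and the picture viewer there is one more tool, called after "Request:" by a JSON object that holds its "fn" and its "kwargs", one argument or row to a line. apply_moves: Moves the arm, as the interface text tells. Its arguments: {"type":"object","properties":{"rows":{"type":"array","items":{"type":"array","items":{"type":"number"}}},"grip_force":{"type":"number"}},"required":["rows"]}

```bash
mkdir -p pics; ls
cat > h.py <<'E'
import numpy as np,cv2
from workcell import *
def save(name,f):
    im=camera(name); cv2.imwrite('pics/'+f,im[:,:,::-1].copy()); return im
E
python3 - <<'E'
from h import *
print(get_obs()); print(tip_reach() if callable(tip_reach) else tip_reach)
for n in ['scene','side','wrist']:
    print(n,calibration(n)); save(n,n+'0.png')
E
```

```text
pics
{'time': 0.0, 'q': array([7.72345177e+01, 5.01160438e+00, 1.00356793e+01, 9.50997011e+01,
       2.71011886e-04, 9.00021898e+01]), 'qd': array([-0.0540226 , -0.03178471, -0.06320193, -0.04658656, -0.11599525,
        0.03554262]), 'joint_efforts': array([ 4.66474303e-04, -5.20382345e+01,  4.64808583e+01,  1.61032670e-02,
       -3.94711174e-05, -1.21001843e-06]), 'ee_pos': array([0.12148311, 0.53621069, 0.24758919]), 'tcp_rot': array([-1.79924374e+02, -2.68121217e-04,  1.67232327e+02]), 'wrist_force': array([ 0.28134908, -0.99439716, -0.95930556]), 'torque': array([0.02417557, 0.02941447, 0.0479521 ]), 'opening': 0.08533641169675678}
0.017
scene {'intrinsics': array([[488.86661054,   0.        , 257.75578053],
       [  0.        , 488.86661054, 184.46387692],
       [  0.        ,   0.        ,   1.        ]]), 'dist': array([0.03371402, 0.        , 0.        , 0.        , 0.        ]), 'T': array([[ 0.69832496,  0.48834269, -0.52331986,  1.27225537],
       [ 0.71574969, -0.46958917,  0.51690269, -0.71767868],
       [ 0.00668031, -0.73553207, -0.67745697,  1.05563728],
      
[... 468 characters left out ...]
15414, -0.66322784,  0.80768449],
       [ 0.        ,  0.        ,  0.        ,  1.        ]])}
wrist {'intrinsics': array([[269.09311739,   0.        , 257.34652211],
       [  0.        , 269.09311739, 192.17715696],
       [  0.        ,   0.        ,   1.        ]]), 'dist': array([0.01930316, 0.        , 0.        , 0.        , 0.        ]), 'mount': array([[-5.46727165e-04, -9.60650486e-01, -2.77759508e-01,
         7.05643250e-02],
       [ 9.99999848e-01, -5.06740529e-04, -2.15749757e-04,
         8.17068097e-04],
       [ 6.65081085e-05, -2.77759584e-01,  9.60650618e-01,
        -1.25013376e-01],
       [ 0.00000000e+00,  0.00000000e+00,  0.00000000e+00,
         1.00000000e+00]])}
```

View pics/scene0.png

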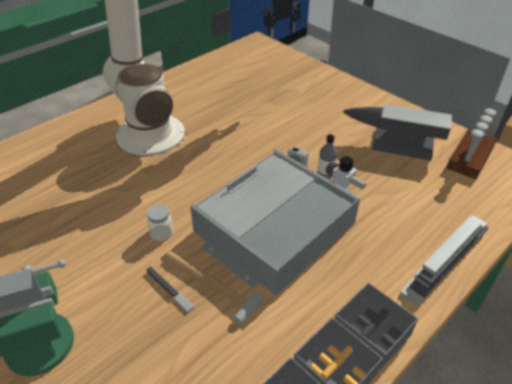

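View pics/side0.png

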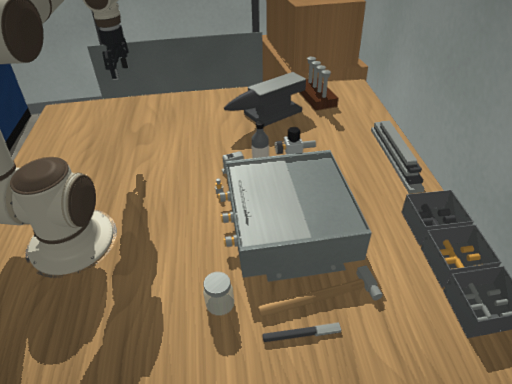

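View pics/wrist0.png

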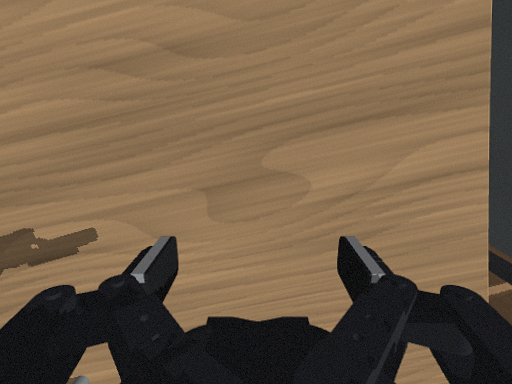

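The scene and side views show the box with its cover at the front. The jar, hammer and chisel lie on its right, and the oil bottle and regulator stand on its left. I'll enlarge the box to measure it.

Run:
```python
import cv2
a=cv2.imread('pics/side0.png')[140:290,200:380]; cv2.imwrite('pics/side0z.png',cv2.resize(a,None,fx=4,fy=4,interpolation=cv2.INTER_CUBIC))
a=cv2.imread('pics/scene0.png')[130:300,180:370]; cv2.imwrite('pics/scene0z.png',cv2.resize(a,None,fx=3.5,fy=3.5,interpolation=cv2.INTER_CUBIC))
```

```text
(no output)
```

View pics/side0z.png

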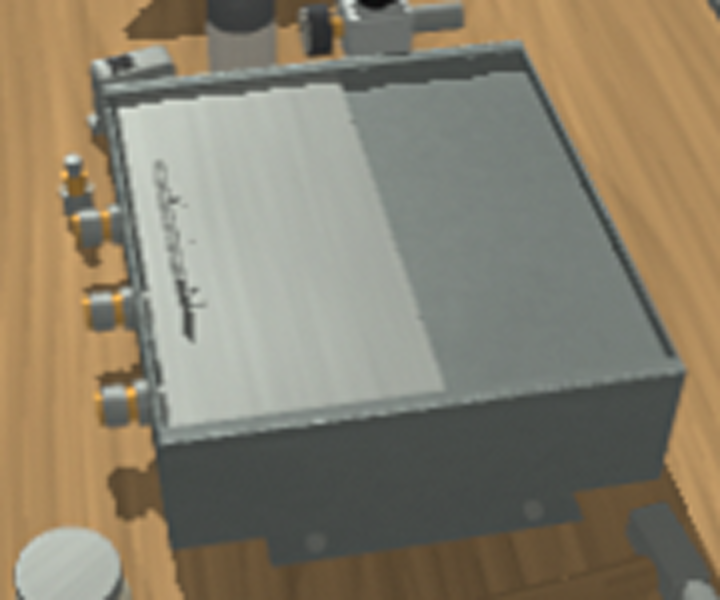

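View pics/scene0z.png

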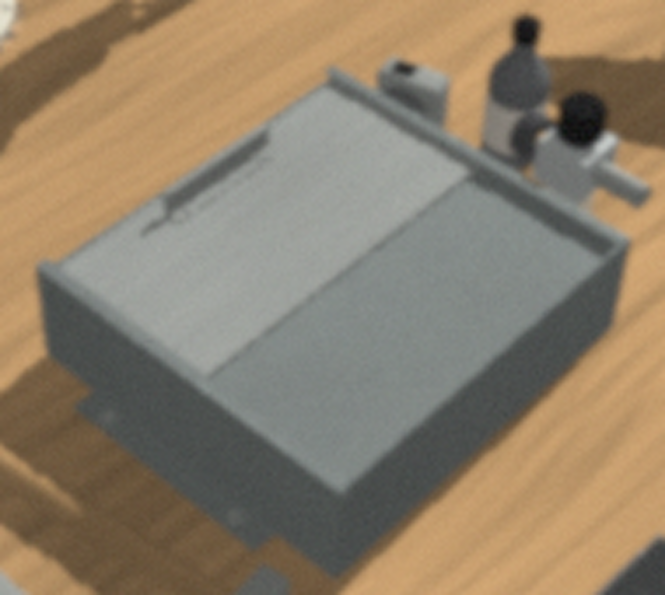

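```bash
cat >> h.py <<'E'
from scipy.optimize import least_squares
def proj(cal,P,T=None):
    T=cal['T'] if T is None else T
    Ti=np.linalg.inv(T); r,_=cv2.Rodrigues(Ti[:3,:3])
    return cv2.projectPoints(np.asarray(P,float).reshape(-1,1,3),r,Ti[:3,3],cal['intrinsics'],cal['dist'])[0].reshape(-1,2)
def wristT(o):
    from scipy.spatial.transform import Rotation as R
    M=np.eye(4); M[:3,:3]=R.from_euler('xyz',o['tcp_rot'],degrees=True).as_matrix(); M[:3,3]=o['ee_pos']
    return M@calibration('wrist')['mount']
def ray(cal,px,T=None):
    T=cal['T'] if T is None else T
    u=cv2.undistortPoints(np.array([[px]],float),cal['intrinsics'],cal['dist'])[0,0]
    return T[:3,3],T[:3,:3]@np.array([u[0],u[1],1])
def atz(cal,px,z,T=None):
    o,d=ray(cal,px,T); return o+d*(z-o[2])/d[2]
def tri(rs):
    A=0;b=0
    for o,d in rs:
        d=d/np.linalg.norm(d);P=np.eye(3)-np.outer(d,d);A=A+P;b=b+P@o
    return np.linalg.solve(A,b)
def box2w(b,P):
    c,s=np.cos(b[2]),np.sin(b[2]);P=np.asarray(P,float).reshape(-1,3)
    return np.c_[b[0]+c*P[:,0]-s*P[:,1],b[1]+s*P[:,0]+c*P[:,1],P[:,2]]
E
cat > fit.py <<'E'
from h import *
S=lambda z,o,s:(np.array(z,float)+.5)/s-.5+np.array(o)
cs,cc=calibration('side'),calibration('scene')
side=S([(104,90),(520,43),(684,370),(165,438)],(200,140),4)
scen=S([(333,70),(628,240),(342,490),(40,265)],(180,130),3.5)
C=[(-.16,.175),(.16,.175),(.16,-.175),(-.16,-.175)]
for a,b in zip(side,scen): print(tri([ray(cs,a),ray(cc,b)]).round(4))
P=lambda z:np.array([(x,y,z) for x,y in C])
f=lambda b:np.r_[(proj(cs,box2w(b,P(.103)))-side).ravel(),(proj(cc,box2w(b,P(.103)))-scen).ravel()]
r=least_squares(f,[.5,.0,0]);print(r.x,np.degrees(r.x[2]),r.fun.round(1))
def inb(p,b):
    c,s=np.cos(b[2]),np.sin(b[2]);d=p[:2]-b[:2];return c*d[0]+s*d[1],-s*d[0]+c*d[1]
# cover rear edge
for cal,pts in((cs,S([(343,88),(444,390)],(200,140),4)),(cc,S([(470,172),(210,375)],(180,130),3.5))):
    for p in pts: print('cover rear',np.round(inb(atz(cal,p,.0965),r.x),4))
E
python3 fit.py
```

```text
[0.456  0.1623 0.1009]
[0.7733 0.1732 0.1038]
[ 0.7871 -0.1695  0.1035]
[ 0.4723 -0.1827  0.1063]
[ 0.62181471 -0.00236188  0.04110852] 2.35534477634652 [-0.4 -1.  -0.1 -0.8  0.8  0.3 -1.1  1.8  0.6 -1.4  1.6 -0.7  0.1  0.9
 -0.8  0.2]
cover rear [0.0163 0.148 ]
cover rear [ 0.0134 -0.157 ]
cover rear [0.0125 0.1522]
cover rear [ 0.0138 -0.1579]
```

Request:
{"fn": "apply_moves", "kwargs": {
  "rows": [
    [25,-50,0,0,0,3,1],
    [25,-50,0,0,0,3,1],
    [30,-50,0,0,0,3,1],
    [30,-50,0,0,0,3,1],
    [30,-50,0,0,0,3,1],
    [30,-50,0,0,0,0,1],
    [30,-50,0,0,0,0,1],
    [30,-50,0,0,0,0,1],
    [30,-50,0,0,0,0,1],
    [30,-50,0,0,0,0,1],
    [20,-46,0,0,0,0,1],
    [0,0,0,0,0,0,1],
    [0,0,0,0,0,0,1]
  ],
  "grip_force": 40
}}

```text
time: 1.78
ee_pos: [0.4313, -0.0095, 0.2481]
tcp_rot: [180.0, -0.0, -177.8]
wrist_force: [-0.8, -0.6, -0.8]
opening: -0.0
```

Run:
```python
from h import *
o=get_obs();print({k:np.round(v,3) for k,v in o.items()})
im=save('wrist','w1.png');T=wristT(o);np.save('T1.npy',T)
```

```text
{'time': np.float64(1.775), 'q': array([-1.2760e+00, -1.1095e+01, -5.3190e+00,  9.5817e+01,  1.2000e-02,
       -3.4640e+00]), 'qd': array([ 1.562, -0.786, -0.224, -0.012, -0.041, -0.012]), 'joint_efforts': array([ -1.408, -33.421,  46.458,  -0.086,  -0.053,  -0.05 ]), 'ee_pos': array([ 0.431, -0.01 ,  0.248]), 'tcp_rot': array([ 1.79985e+02, -4.10000e-02, -1.77812e+02]), 'wrist_force': array([-0.757, -0.573, -0.833]), 'torque': array([0.06 , 0.012, 0.04 ]), 'opening': np.float64(-0.0)}
```

View pics/w1.png

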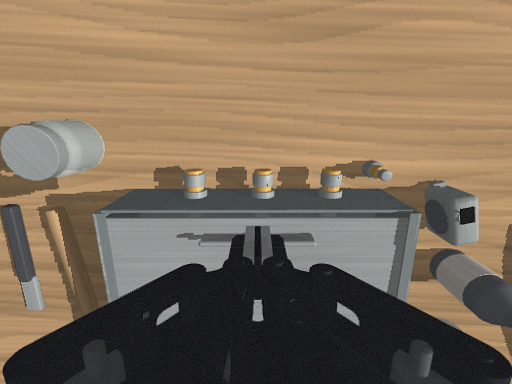

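Run:
```python
import cv2
a=cv2.imread('pics/w1.png')[180:320,85:425]; cv2.imwrite('pics/w1z.png',cv2.resize(a,None,fx=2.3,fy=2.3,interpolation=cv2.INTER_CUBIC))
```

```text
(no output)
```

View pics/w1z.png

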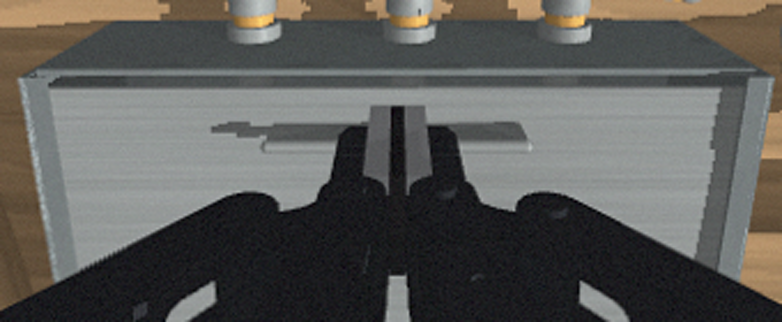

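Run:
```python
from h import *
T=np.load('T1.npy');cw=calibration('wrist')
S=lambda z:(np.array(z,float)+.5)/2.3-.5+np.array([85,180])
print('pull',[atz(cw,S(p),.1215,T).round(4) for p in((263,147),(530,147))])
print('corn',[atz(cw,S(p),.103,T).round(4) for p in((20,76),(770,76))])
b=[.6218,-.0024,.0411]; print(box2w(b,[(-.16,-.175,.103),(-.16,.175,.103),(-.1325,0,.1215)]).round(4))
```

```text
pull [array([ 0.4908, -0.0665,  0.1215]), array([0.4863, 0.0528, 0.1215])]
corn [array([ 0.4681, -0.1814,  0.103 ]), array([0.4551, 0.1642, 0.103 ])]
[[ 0.4691 -0.1838  0.103 ]
 [ 0.4547  0.1659  0.103 ]
 [ 0.4894 -0.0078  0.1215]]
```

Request:
{"fn": "apply_moves", "kwargs": {
  "rows": [
    [0,1,-40,0,0,0,1],
    [0,1,-40,0,0,0,1],
    [3,0,-30,0,0,0,1],
    [5,0,-18,0,0,0,1],
    [10,0,0,0,0,0,1],
    [10,0,0,0,0,0,1],
    [10,0.4,0,0,0,0,1],
    [10,0.4,0,0,0,0,1],
    [10,0.4,0,0,0,0,1],
    [0,0,0,0,0,0,1]
  ]
}}

```text
time: 3.08
ee_pos: [0.4903, -0.0064, 0.1202]
tcp_rot: [-180.0, 0.0, -177.8]
wrist_force: [0.0, -0.1, -0.4]
opening: 0.0001
```

Run:
```python
from h import *
o=get_obs();print(o['ee_pos'],o['wrist_force'])
save('side','s2.png');T=wristT(o)
im=cv2.imread('pics/s2.png')[100:300,180:400];cv2.imwrite('pics/s2z.png',cv2.resize(im,None,fx=3,fy=3,interpolation=cv2.INTER_CUBIC))
```

```text
[ 0.49028863 -0.00639433  0.12015271] [ 0.00831681 -0.13973741 -0.43644066]
```

View pics/s2z.png

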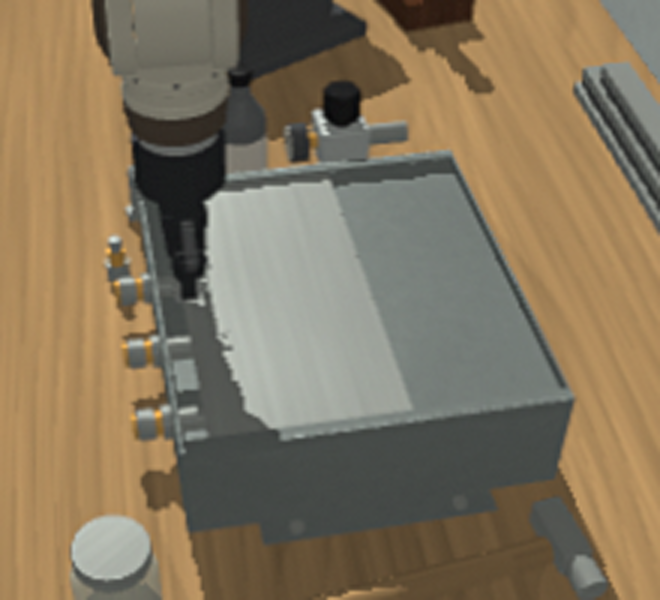

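The cover is moving with the hand, about 20 mm so far, and the force is low. I'll keep pushing.

Request:
{"fn": "apply_moves", "kwargs": {
  "rows": [
    [10,0.4,0,0,0,0,1],
    [12,0.5,0,0,0,0,1],
    [12,0.5,0,0,0,0,1],
    [12,0.5,0,0,0,0,1],
    [12,0.5,0,0,0,0,1],
    [12,0.5,0,0,0,0,1],
    [12,0.5,0,0,0,0,1],
    [10,0.4,0,0,0,0,1],
    [8,0.3,0,0,0,0,1],
    [5,0.2,0,0,0,0,1],
    [3,0.1,0,0,0,0,1]
  ]
}}

```text
time: 4.5
ee_pos: [0.5977, -0.002, 0.1202]
tcp_rot: [180.0, -0.0, -177.8]
wrist_force: [-2.5, -0.9, -0.6]
opening: -0.0002
```

Request:
{"fn": "apply_moves", "kwargs": {
  "rows": [
    [3,0.1,0,0,0,0,1],
    [3,0.1,0,0,0,0,1]
  ]
}}

```text
time: 4.75
ee_pos: [0.6035, -0.0018, 0.1202]
tcp_rot: [180.0, -0.0, -177.8]
wrist_force: [-3.6, -1.5, -0.9]
opening: 0.0
```

Request:
{"fn": "apply_moves", "kwargs": {
  "rows": [
    [3,0.1,0,0,0,0,1],
    [2,0.1,0,0,0,0,1]
  ]
}}

```text
time: 5.0
ee_pos: [0.6087, -0.0016, 0.1202]
tcp_rot: [180.0, -0.0, -177.8]
wrist_force: [-2.9, -0.6, -0.4]
opening: -0.0001
```

Request:
{"fn": "apply_moves", "kwargs": {
  "rows": [
    [2,0.1,0,0,0,0,1],
    [2,0.1,0,0,0,0,1]
  ]
}}

```text
time: 5.25
ee_pos: [0.6126, -0.0014, 0.1203]
tcp_rot: [-180.0, -0.0, -177.8]
wrist_force: [-3.1, -0.8, -0.2]
opening: 0.0002
```

Request:
{"fn": "apply_moves", "kwargs": {
  "rows": [
    [2,0.1,0,0,0,0,1],
    [1,0.1,0,0,0,0,1]
  ]
}}

```text
time: 5.5
ee_pos: [0.6157, -0.0013, 0.1203]
tcp_rot: [-180.0, 0.0, -177.8]
wrist_force: [-3.1, -2.2, -1.8]
opening: -0.0002
```

Request:
{"fn": "apply_moves", "kwargs": {
  "rows": [
    [2,0.1,0,0,0,0,1],
    [1,0.1,0,0,0,0,1]
  ]
}}

```text
time: 5.75
ee_pos: [0.6161, -0.0013, 0.1201]
tcp_rot: [-180.0, -0.3, -177.8]
wrist_force: [-20.1, -2.8, 5.6]
opening: 0.0002
```

Request:
{"fn": "apply_moves", "kwargs": {
  "rows": [
    [2,0,0,0,0,0,1],
    [1,0,0,0,0,0,1]
  ]
}}

```text
time: 6.0
ee_pos: [0.6164, -0.0013, 0.12]
tcp_rot: [-180.0, -0.6, -177.8]
wrist_force: [-36.4, -2.1, 13.5]
opening: -0.0004
```

Contact force rose to 36 N at the stop, so the cover is fully back. I'll back off and rise to look.

Request:
{"fn": "apply_moves", "kwargs": {
  "rows": [
    [-8,0,0,0,0,0,1],
    [-12,0,0,0,0,0,1],
    [-5,0,30,0,0,0,1],
    [0,0,50,0,0,0,1],
    [0,0,50,0,0,0,1],
    [0,0,0,0,0,0,1]
  ]
}}

```text
time: 6.75
ee_pos: [0.5978, -0.0009, 0.2554]
tcp_rot: [-180.0, 0.5, -177.8]
wrist_force: [0.0, 0.2, -0.3]
opening: -0.0003
```

Run:
```python
from h import *
o=get_obs();print(o['ee_pos'],o['tcp_rot'],o['wrist_force'])
save('wrist','w3.png');np.save('T3.npy',wristT(o))
save('side','s3.png');save('scene','c3.png')
im=cv2.imread('pics/s3.png')[140:290,200:380];cv2.imwrite('pics/s3z.png',cv2.resize(im,None,fx=4,fy=4,interpolation=cv2.INTER_CUBIC))
```

```text
[ 0.59776668 -0.00086036  0.25535185] [-179.99258703    0.48240662 -177.75701937] [ 0.04592883  0.16491007 -0.31702224]
```

View pics/w3.png

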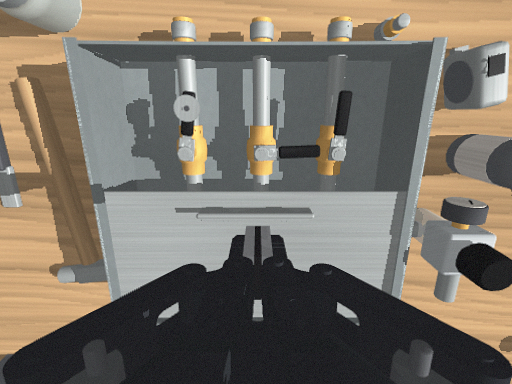

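View pics/s3z.png

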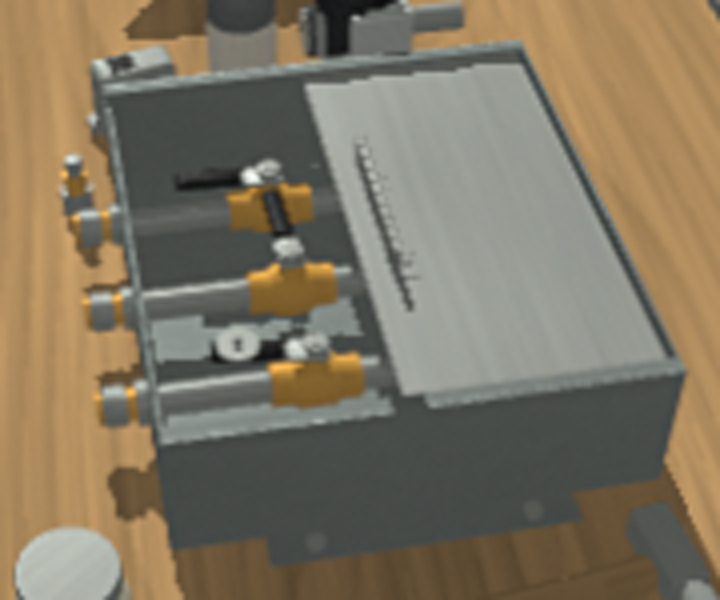

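The wrist view shows the tag at (187,108) on the right-hand valve, with its stem at about (187,152). The middle handle is shut and the left one is open. The cover rests at the rear with its pull at row 213. Next I'll measure the tag and stem from both views.

Run:
```python
from h import *
T=np.load('T3.npy');cw=calibration('wrist');cs=calibration('side')
b=np.array([.6218,-.0024,.0411])
def inb(p):
    c,s=np.cos(b[2]),np.sin(b[2]);d=p[:2]-b[:2];return np.round([c*d[0]+s*d[1],-s*d[0]+c*d[1]],4)
S=lambda z:(np.array(z,float)+.5)/4-.5+np.array([200,140])
w=(187,108);t=S((237,344))
print('tag tri',tri([ray(cw,w,T),ray(cs,t)]).round(4))
for n,p in(('w',atz(cw,w,.073,T)),('s',atz(cs,t,.073))): print(n,p.round(4),inb(p))
print('stem w',[ (p:=atz(cw,(187,151),.073,T)).round(4), inb(p)])
print('stem nom',box2w(b,[(-.05,-.081,.073)]).round(4))
for u in((199,213),(313,213)): p=atz(cw,u,.1215,T);print('pull',p.round(4),inb(p))
im=cv2.imread('pics/w3.png')[30:200,120:380];cv2.imwrite('pics/w3z.png',cv2.resize(im,None,fx=3,fy=3,interpolation=cv2.INTER_CUBIC))
```

```text
tag tri [ 0.5254 -0.0797  0.0716]
w [ 0.5255 -0.0793  0.073 ] [-0.0994 -0.0729]
s [ 0.5252 -0.081   0.073 ] [-0.0997 -0.0746]
stem w [array([ 0.5721, -0.0811,  0.073 ]), array([-0.0529, -0.0766])]
stem nom [[ 0.5752 -0.0854  0.073 ]]
pull [ 0.6279 -0.0588  0.1215] [ 0.0038 -0.0566]
pull [0.6234 0.0579 0.1215] [0.0041 0.0602]
```

View pics/w3z.png

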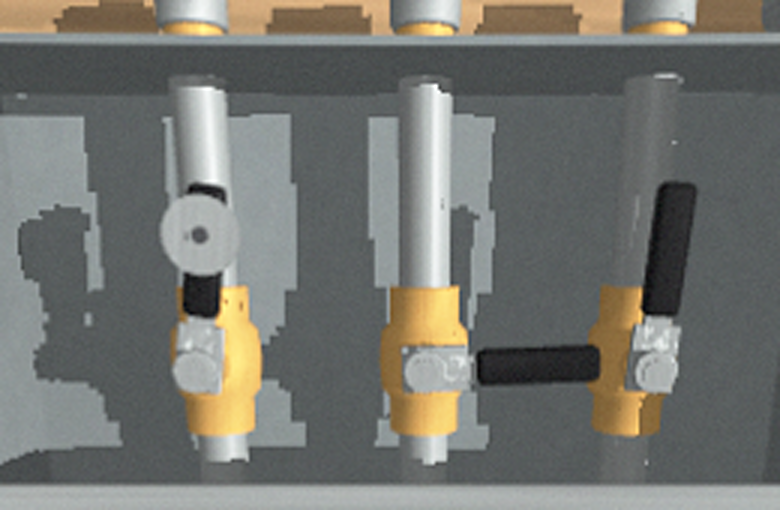

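Run:
```python
from h import *
b=np.array([.6218,-.0024,.0411]); st=np.array([-.051,-.080])
print('start',box2w(b,[(-.096,-.112,.077)]).round(4))
prev=None
for th in range(0,100,8):
    t=np.radians(th);d=np.array([-np.cos(t),np.sin(t)]);n=np.array([np.sin(t),np.cos(t)])
    h=.0145*np.sin(t)+.011*np.cos(t); c=st+.045*d-(.014+h)*n
    p=box2w(b,[(*c,.077)])[0]; print(th,c.round(4),p.round(4), None if prev is None else ((p-prev)*1e3).round(1));prev=p
```

```text
start [[ 0.5305 -0.1182  0.077 ]]
0 [-0.096 -0.105] [ 0.5302 -0.1113  0.077 ] None
8 [-0.0993 -0.1004] [ 0.5267 -0.1068  0.077 ] [-3.5  4.5  0. ]
16 [-0.1021 -0.0951] [ 0.5237 -0.1016  0.077 ] [-3.   5.2  0. ]
24 [-0.1043 -0.0891] [ 0.5213 -0.0957  0.077 ] [-2.4  5.9  0. ]
32 [-0.1056 -0.0825] [ 0.5197 -0.0891  0.077 ] [-1.6  6.5  0. ]
40 [-0.1059 -0.0754] [ 0.5191 -0.0821  0.077 ] [-0.6  7.   0. ]
48 [-0.105  -0.0681] [ 0.5197 -0.0747  0.077 ] [0.6 7.4 0. ]
56 [-0.1028 -0.0607] [ 0.5215 -0.0673  0.077 ] [1.9 7.5 0. ]
64 [-0.0994 -0.0535] [ 0.5247 -0.06    0.077 ] [3.2 7.3 0. ]
72 [-0.0946 -0.0468] [ 0.5292 -0.0531  0.077 ] [4.5 6.9 0. ]
80 [-0.0885 -0.0409] [ 0.535  -0.0469  0.077 ] [5.8 6.2 0. ]
88 [-0.0814 -0.036 ] [ 0.5419 -0.0418  0.077 ] [6.9 5.2 0. ]
96 [-0.0734 -0.0324] [ 0.5498 -0.0378  0.077 ] [7.9 4.  0. ]
```

Request:
{"fn": "apply_moves", "kwargs": {
  "rows": [
    [-8,-13,0,0,0,-10,1],
    [-8,-13,0,0,0,-10,1],
    [-8,-13,0,0,0,-10,1],
    [-8,-13,0,0,0,-10,1],
    [-7,-13,0,0,0,-10,1],
    [-7,-13,0,0,0,-10,1],
    [-7,-13,0,0,0,-10,1],
    [-7,-13,0,0,0,-10,1],
    [-7,-13,0,0,0,-10,1],
    [0,0,-45,0,0,0,1],
    [0,0,-45,0,0,0,1],
    [0,0,0,0,0,0,1]
  ]
}}

```text
time: 8.4
ee_pos: [0.527, -0.1175, 0.1558]
tcp_rot: [-179.6, -0.1, 92.2]
wrist_force: [1.1, 0.1, 0.0]
opening: 0.0004
```

Run:
```python
from h import *
o=get_obs();print(o['ee_pos'],o['tcp_rot'],o['q'],o['wrist_force'])
save('wrist','w4.png');np.save('T4.npy',wristT(o))
save('side','s4.png')
im=cv2.imread('pics/s4.png')[100:300,180:400];cv2.imwrite('pics/s4z.png',cv2.resize(im,None,fx=3,fy=3,interpolation=cv2.INTER_CUBIC))
```

```text
[ 0.52702943 -0.1174522   0.15584021] [-1.79561654e+02 -1.20419632e-01  9.22316983e+01] [-1.25656799e+01  3.17918724e+00 -2.04918543e+00  8.52261910e+01
  4.46920312e-03  7.52021434e+01] [1.07610906 0.11983861 0.03632689]
```

View pics/w4.png

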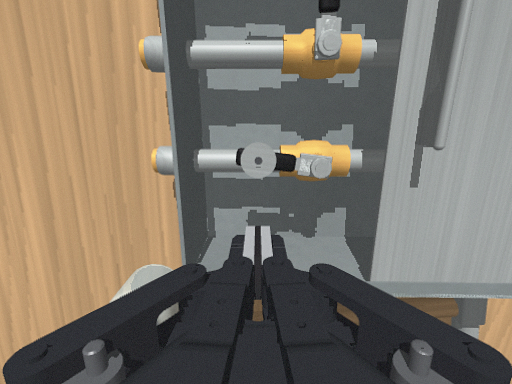

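View pics/s4z.png

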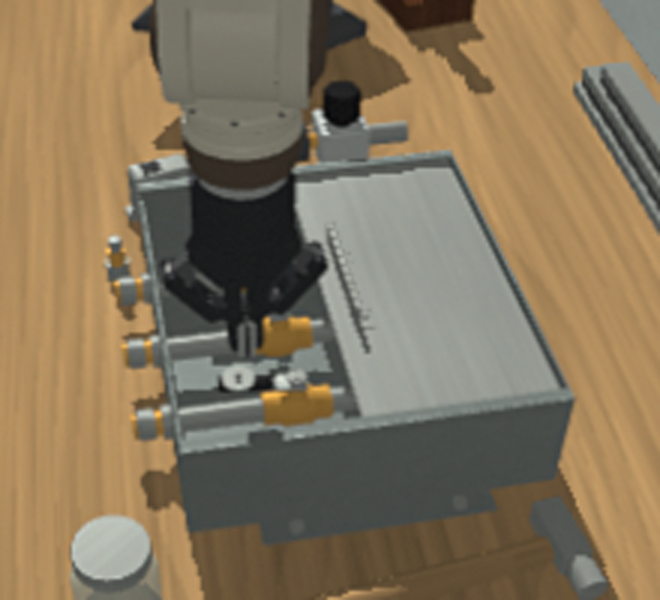

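Request:
{"fn": "apply_moves", "kwargs": {
  "rows": [
    [0,0,-35,0,0,0,1],
    [0,0,-25,0,0,0,1],
    [0,0,-19,0,0,0,1],
    [0,0,0,0,0,0,1]
  ]
}}

```text
time: 9.0
ee_pos: [0.5295, -0.1179, 0.0813]
tcp_rot: [-180.0, -0.0, 92.2]
wrist_force: [0.0, -1.3, 0.4]
opening: 0.0001
```

Request:
{"fn": "apply_moves", "kwargs": {
  "rows": [
    [0,5,0,0,0,0,1],
    [0,5,0,0,0,0,1],
    [-1,5,0,0,0,0,1],
    [-1,5,0,0,0,0,1],
    [0,0,0,0,0,0,1]
  ]
}}

```text
time: 9.62
ee_pos: [0.528, -0.0979, 0.0819]
tcp_rot: [179.9, 0.0, 92.3]
wrist_force: [1.2, -2.0, 1.2]
opening: -0.0
```

Run:
```python
from h import *
o=get_obs();print(o['ee_pos'],o['tcp_rot'],o['wrist_force'])
save('wrist','w5.png')
```

```text
[ 0.52800049 -0.09792128  0.08192203] [1.79916559e+02 4.29721362e-02 9.22504728e+01] [ 1.22017873 -1.95485585  1.22255857]
```

View pics/w5.png

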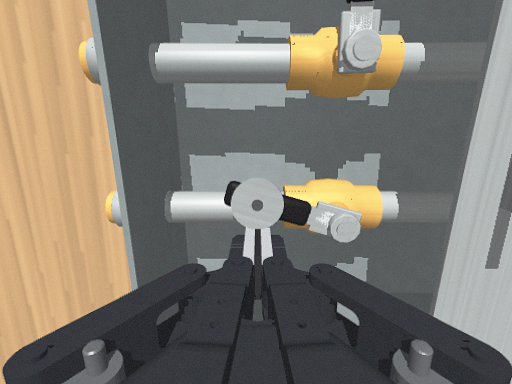

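The handle is turning, with the fingertips on the tag's right edge near (257,228). I'll follow the arc.

Request:
{"fn": "apply_moves", "kwargs": {
  "rows": [
    [-3,4,-2,0,0,0,1],
    [-2,6,-1,0,0,0,1],
    [-1.5,6.5,0,0,0,0,1],
    [-0.5,7,0,0,0,0,1],
    [0.5,7,0,0,0,0,1],
    [0,0,0,0,0,0,1]
  ]
}}

```text
time: 10.42
ee_pos: [0.5206, -0.0674, 0.0781]
tcp_rot: [-179.9, 0.0, 92.2]
wrist_force: [-0.8, -3.3, 1.0]
opening: -0.0001
```

Run:
```python
from h import *
o=get_obs();print(o['ee_pos'],o['tcp_rot'],o['wrist_force'])
save('wrist','w6.png')
```

```text
[ 0.52057185 -0.06743842  0.07811554] [-1.79944304e+02  1.22251921e-02  9.22444898e+01] [-0.80828361 -3.25831407  1.0033533 ]
```

View pics/w6.png

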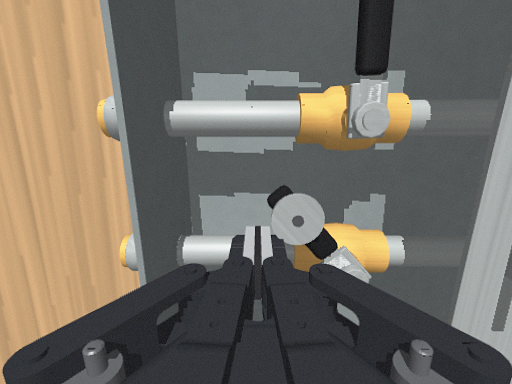

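The handle is at about 50° and following the arc.

Request:
{"fn": "apply_moves", "kwargs": {
  "rows": [
    [3.5,7,0,0,0,0,1],
    [4.5,7,0,0,0,0,1],
    [6,6,0,0,0,0,1],
    [3.5,3,0,0,0,0,1],
    [0,0,0,0,0,0,1]
  ]
}}

```text
time: 11.1
ee_pos: [0.5381, -0.0443, 0.0779]
tcp_rot: [-179.9, -0.0, 92.3]
wrist_force: [-2.7, -0.9, -0.1]
opening: 0.0004
```

Run:
```python
from h import *
o=get_obs();print(o['ee_pos'],o['tcp_rot'],o['wrist_force'])
save('wrist','w7.png')
```

```text
[ 0.53814599 -0.04425562  0.07791217] [-1.79932446e+02 -3.88277456e-02  9.22534120e+01] [-2.65231242 -0.91717523 -0.12299486]
```

View pics/w7.png

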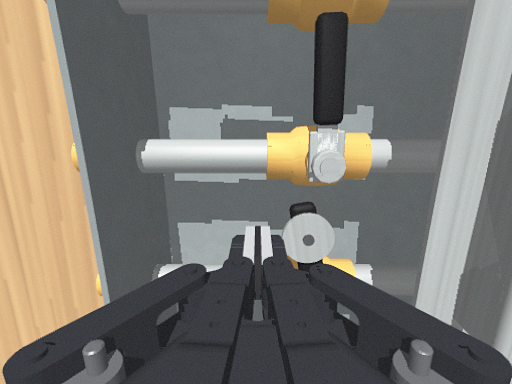

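Request:
{"fn": "apply_moves", "kwargs": {
  "rows": [
    [3,1,0,0,0,0,1],
    [3,1,0,0,0,0,1],
    [0,0,0,0,0,0,1]
  ]
}}

```text
time: 11.52
ee_pos: [0.5444, -0.0422, 0.0781]
tcp_rot: [-180.0, -0.0, 92.3]
wrist_force: [-4.5, 0.9, -0.1]
opening: -0.0002
```

Request:
{"fn": "apply_moves", "kwargs": {
  "rows": [
    [2,0,0,0,0,0,1],
    [2,0,0,0,0,0,1]
  ]
}}

```text
time: 11.78
ee_pos: [0.5477, -0.042, 0.0779]
tcp_rot: [-179.9, -0.1, 92.3]
wrist_force: [-11.2, 2.3, 0.9]
opening: -0.0002
```

Request:
{"fn": "apply_moves", "kwargs": {
  "rows": [
    [1.5,0,0,0,0,0,1],
    [1.5,0,0,0,0,0,1]
  ]
}}

```text
time: 12.02
ee_pos: [0.5484, -0.042, 0.0775]
tcp_rot: [-179.6, -0.1, 92.3]
wrist_force: [-22.3, 2.1, 6.2]
opening: -0.0001
```

Force has climbed to 22 N, so the handle is at its stop. I'll back off and rise clear to look.

Request:
{"fn": "apply_moves", "kwargs": {
  "rows": [
    [-6,0,0,0,0,0,1],
    [-12,0,0,0,0,0,1],
    [0,0,30,0,0,0,1],
    [0,0,50,0,0,0,1],
    [0,0,50,0,0,0,1],
    [-10,-15,30,0,0,0,1],
    [-10,-30,20,0,0,0,1],
    [-10,-30,0,0,0,0,1],
    [0,0,0,0,0,0,1]
  ]
}}

```text
time: 13.15
ee_pos: [0.5032, -0.119, 0.259]
tcp_rot: [179.9, 0.0, 92.1]
wrist_force: [-0.5, 0.2, -0.0]
opening: 0.0001
```

Run:
```python
from h import *
o=get_obs();print(o['ee_pos'],o['tcp_rot'],o['wrist_force'])
save('wrist','w8.png');np.save('T8.npy',wristT(o));save('side','s8.png');save('scene','c8.png')
im=cv2.imread('pics/s8.png')[140:290,200:380];cv2.imwrite('pics/s8z.png',cv2.resize(im,None,fx=4,fy=4,interpolation=cv2.INTER_CUBIC))
```

```text
[ 0.50316007 -0.11899234  0.25904999] [1.79880011e+02 4.32612113e-02 9.20932876e+01] [-0.49089558  0.1578149  -0.04714127]
```

View pics/w8.png

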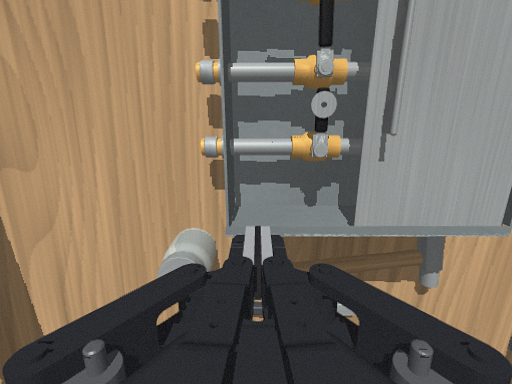

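View pics/s8z.png

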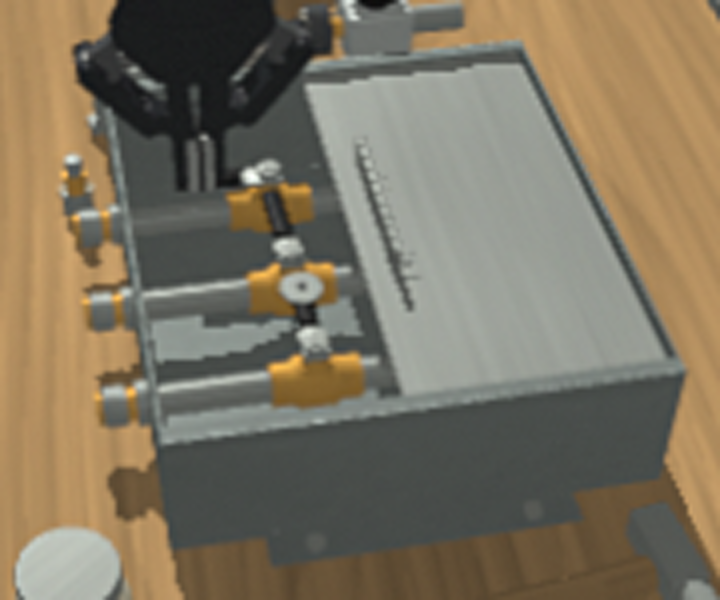

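View pics/c8.png

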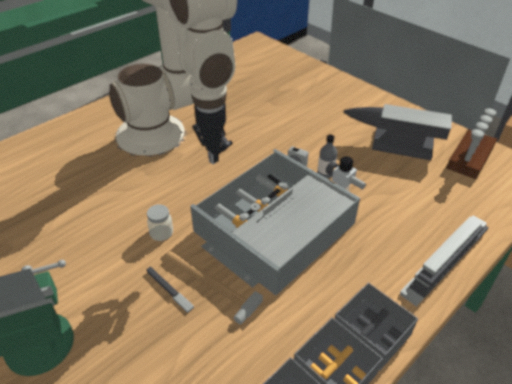

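Run:
```python
from h import *
T=np.load('T8.npy');T3=np.load('T3.npy');cw=calibration('wrist');cs=calibration('side')
b=np.array([.6218,-.0024,.0411])
def inb(p):
    c,s=np.cos(b[2]),np.sin(b[2]);d=p[:2]-b[:2];return np.round([c*d[0]+s*d[1],-s*d[0]+c*d[1]],4)
print('tag w',inb(atz(cw,(324,104),.073,T)))
S=lambda z:(np.array(z,float)+.5)/4-.5+np.array([200,140])
print('tag s',inb(atz(cs,S((302,287)),.073)))
for u in((305,85),(401,390)): print('cover front s',inb(atz(cs,S(u),.0965)))
for u in((376,60),(360,200)): print('cover front w',inb(atz(cw,u,.0965,T)))
im=cv2.imread('pics/w8.png')[0:240,190:420];cv2.imwrite('pics/w8z.png',cv2.resize(im,None,fx=2.5,fy=2.5,interpolation=cv2.INTER_CUBIC))
```

```text
tag w [-0.0493 -0.0301]
tag s [-0.049  -0.0306]
cover front s [-0.0107  0.1568]
cover front s [-0.012  -0.1523]
cover front w [-0.0073  0.009 ]
cover front w [-0.008  -0.1334]
```

View pics/w8z.png

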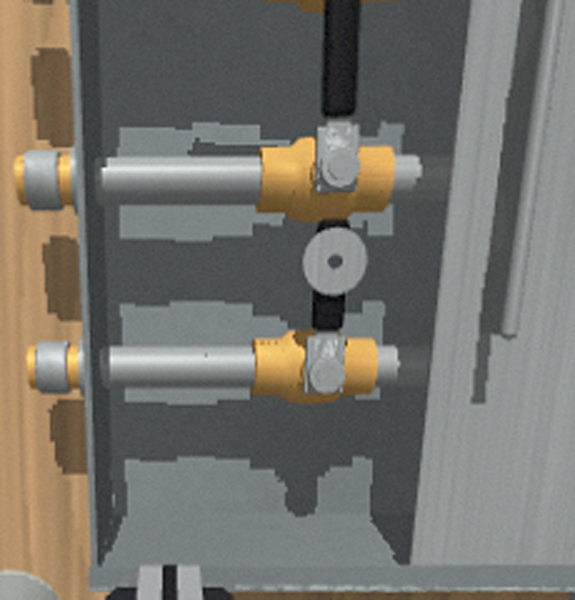

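The tag now sits at box (-49, -30) mm against its stem at (-50, -81), so the handle is square across the pipe. The cover's front edge is at about -11 mm, which matches the rear stop. The middle handle looks as it was before the push.

Request:
{"fn": "apply_moves", "kwargs": {
  "rows": [
    [-20,0,20,0,0,0,1],
    [0,0,0,0,0,0,1],
    [0,0,0,0,0,0,1]
  ]
}}

```text
time: 13.68
ee_pos: [0.4841, -0.1171, 0.2777]
tcp_rot: [180.0, -0.0, 92.3]
wrist_force: [-0.3, 0.3, -0.9]
opening: -0.0001
```

```bash
python3 -c "
from workcell import *
o=get_obs();print(o['time'],o['ee_pos'],o['wrist_force']);print(job_done())"
```

```text
13.675 [ 0.48407587 -0.11706085  0.27774138] [-0.27713609  0.34420869 -0.90019139]
the job is handed in; nothing more can be done
None
```

The cover is open and the tagged handle is fully shut. I handed the job in at 13.7 s, with the hand clear above the box.

- **Cover:** I pushed its pull back with the shut fingertips until it met the rear stop, where the force rose to about 36 N. The last pictures put its front edge at box x -7 to -12 mm. I had worked out about -13.5 mm for the rear stop, so it is fully back and the few mm are measuring error.
- **Tagged handle:** It was on the right-hand valve. I pushed it clockwise to its stop, where the force rose to about 22 N. Two views put the tag at box (-49, -30) mm, 51 mm square to the left of its stem's stated place.
- **Everything else:** The middle handle, still shut, and the bystanders I could see look unmoved. I checked these by eye only. The left handle's end was partly hidden in the last pictures, but the hand never came near it.
- **Disagreements:** The wrist camera placed the tagged stem 3–4 mm from its stated position. When I lowered the hand beside the handle, it stopped about 4 mm higher than planned, and I corrected that before the main push.

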